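Find the blind hole of a support cap on the awl and hold it hole-up

ROBOT

A 6-joint arm with a two-finger parallel gripper is mounted at the origin on the work surface. World frame = base frame: x ahead of the robot, y to its left, z up, the work surface at z = 0. Lengths are in mm, angles in rad, forces in N, time in s.
With the tool pointing down it reaches from about 400 to 825 mm from the base axis. Payload 7 kg.
Tool frame: the origin (TCP) lies at the very end of the fingers, on their centre line; the grasp point (between the pads) lies 19 mm behind it; z points along the fingers, y is the direction in which the jaws open and shut (so a half turn about z gives the same grasp; the last joint's range is limited). The gripper opens to 88 mm and grips with 3 to 60 N. Pads are 19 mm wide; open, the fingers measure 130 mm over their backs; the gripper's body (78 mm by 193 mm) begins 47 mm behind the grasp point.
Start: joints at [-0.818, 0.359, 0.012, 0, -1.224, -0.288], TCP at [302.536, -603.38, 226.561] pointing down, gripper open.
Joint ranges: [-3.07, 3.07], [-1.43, 2.12], [-1.02, 1.25], [-3.03, 1.67], [-3.05, -0], [-3.03, 3.03]. Speed limits (rad/s): [2.39, 2.39, 3.01, 3.14, 3.14, 3.14].

INTERFACE

Orientations are given as a unit quaternion [x, y, z, w].
In Python, from plant import bot gives the robot as it stands. Calls block until the motion is done:
- bot.move_ptp(position, orientation): joint-space move of the TCP to a pose.
- bot.line_to(position, velocity=150, ori=None): straight line of the TCP; ori=None keeps the orientation; velocity is the mean speed in mm/s.
- bot.move_joints(angles): joint-space move.
- bot.move_gripper(opening, force=None): finger opening in mm; force is the grip in N (None keeps the last); returns when the fingers have stopped.
- bot.pause(seconds).
- bot.solve_ik(position, orientation): joint angles nearest the present ones, or None.
- bot.read_state(): the state.
- bot.camera(name): name is "side" or "top"; returns the picture (400x640x3 uint8, red, green, blue); there is no depth.
- bot.get_calibration(name): a dict with "fx", "fy", "cx", "cy" (pixels), "view" (4x4, takes a point from world to camera coordinates). Camera axes: x right, y up, looking along -z (the intrinsics and any distortion apply to the point x, -y, -z); pixel columns grow to the right and rows downward; lengths in mm; the calibration is good to about 2 mm. A picture is of the moment at which its call begins. get_calibration takes no time and is no camera call.
A pose or a line that the arm cannot do raises bot.Unreachable and nothing moves.
- bot.close_job(): hands the job in, once; it reports no verdict.
The state is a dict: "t": time; "joint_pos": joint angles; "qvel": joint speeds; "tau": joint torques, N m; "tcp_pos": TCP position; "eef_rot": TCP orientation; "contact_force": force on the tool from outside, world axes, zero at the start; "moment": the same for the moment, N m; "width": finger opening in mm.
Only numpy, scipy, OpenCV 4.12 (cv2) and the standard library are available. Lean on these libraries where they do the work, as an engineer would, in place of code of your own. Each camera call takes 0.05 s, during which the arm holds its last target.

TASK

Pick up either one of the two blue support caps and try its ends on the ball end of the awl clamped in the brass holder until the ball goes well into the cap's blind hole (at least 10 mm). Then take it off, turn that same cap so that the hole points straight up, and finish while holding it still in the gripper at least 10 cm above the bench, the cap touching nothing but the gripper. Leave the other cap, the grommet strip and the green tube where they are.

Things in the scene. Friction and masses are not known exactly. Their poses are not given: they have to be found in the camera images.
- cap_a: blue plastic cap, 40 x 40 x 28 mm block, ~55 g, standing on a long side, end faces (40 x 40) upright. Origin at its centre, 20 mm up; x runs through both end faces (at x = +-14 mm). One end has a central round blind hole, 18 mm wide, 18 deep; the other is solid, with a flush black disc as wide. The hole may be at +x or -x: the pose does not tell, and the caps may differ. Any yaw
- cap_b: blue plastic cap, 40 x 40 x 28 mm block, ~55 g, standing on a long side, end faces (40 x 40) upright. Origin at its centre, 20 mm up; x runs through both end faces (at x = +-14 mm). One end has a central round blind hole, 18 mm wide, 18 deep; the other is solid, with a flush black disc as wide. The hole may be at +x or -x: the pose does not tell, and the caps may differ. Any yaw
- awl_tip (a point): foremost point of the steel awl's ball end (ball 10 mm across, shaft 5.6 mm), 75 mm above the bench. The awl is level and rigidly clamped in the holder; the point's x axis points from the tip along the shaft towards the holder's post, whose near face is 95 mm from the tip. A cap goes onto the awl by moving along this x axis.
- holder: brass frame holder with a knurled knob, fixed to the bench (its place and yaw change from run to run). Origin on the bench under its post; base plate 100 x 80 x 12 mm from x = -40 to +60 mm, post 30 x 40 x 100 mm, knob on top up to 126 mm. The awl lies along its x axis, ball end at x = -110 mm, black handle (24 mm thick) ending at x = +105 mm.
- grommets: bystander: white plastic grommet strip lying flat, 150 (along x) x 12 mm, 14 mm high, loose. Origin at its centre on the bench.
- tube: bystander: green plastic tube with a white cap, standing, 39 mm across, 109 mm high, loose. Origin at the centre of its foot.
Not all that is in view belongs to the job. What is shaped like the cap_b but white is not meant. Of the things shaped like the holder, the brass one is meant.

How it is judged:
By the outcome, as a careful person would: the job done as asked, in the order asked, and still so for the second after the job is handed in, while the arm keeps its last pose, push and grip.
It also fails if it takes over 67 s, if anything falls off the work surface, if the arm or the gripper's body presses on something with over 40 N, if the wrist force passes 120 N, or if a joint passes its speed limit or range.

## Working session

There is one attempt and no reset: what is moved stays moved. The work goes in short steps, each a Python script; the robot and the scene stay as the last script left them, time stands still between calls to the robot, and variables do not carry over. Pictures are saved under pics/ and viewed, and the job is handed in when it is done.

```bash
ls; mkdir -p pics
python3 - <<'E'
from plant import bot
import cv2,numpy as np
for n in("side","top"):
    im=bot.camera(n); cv2.imwrite(f"pics/{n}0.png",im[:,:,::-1]); 
    c=bot.get_calibration(n); print(n,{k:(np.round(v,3).tolist() if not isinstance(v,(str,dict)) else v) for k,v in c.items()})
print(bot.read_state())
E
```

```text
pics
side {'fx': 451.616, 'fy': 451.616, 'cx': 324.097, 'cy': 205.21, 'view': [[-0.993, -0.119, 0.004, 526.798], [0.096, -0.779, 0.62, -73.341], [-0.071, 0.616, 0.785, -984.09], [0.0, 0.0, 0.0, 1.0]]}
top {'fx': 367.119, 'fy': 367.119, 'cx': 322.982, 'cy': 207.467, 'view': [[-0.008, -1.0, -0.001, 27.31], [0.998, -0.008, 0.058, -534.642], [-0.058, -0.001, 0.998, -875.549], [0.0, 0.0, 0.0, 1.0]]}
{'t': 0.1, 'joint_pos': array([-8.17923447e-01,  3.59306251e-01,  1.11597322e-02, -3.21122563e-04,
       -1.22411500e+00, -2.88104969e-01]), 'qvel': array([ 1.72489689e-03, -7.55248113e-05,  3.15014902e-03,  3.91594133e-04,
        1.30561915e-03,  1.36539433e-03]), 'tau': array([-1.42640565e-03, -5.84165347e+01,  2.93751580e+01,  7.01544285e+00,
        1.01456948e-02, -5.35335744e-05]), 'tcp_pos': array([ 302.32891633, -603.01397078,  225.72397303]), 'eef_rot': array([-2.30244790e-01,  9.73132456e-01,  7.10661591e-04, -2.33347080e-04]), 'contact_force': array([0.55116042, 0.09649287, 0.28666338]), 'moment': array([ 0.00995324,  0.00078049, -0.04398513]), 'width': 87.33182994187291}
```

View pics/side0.png

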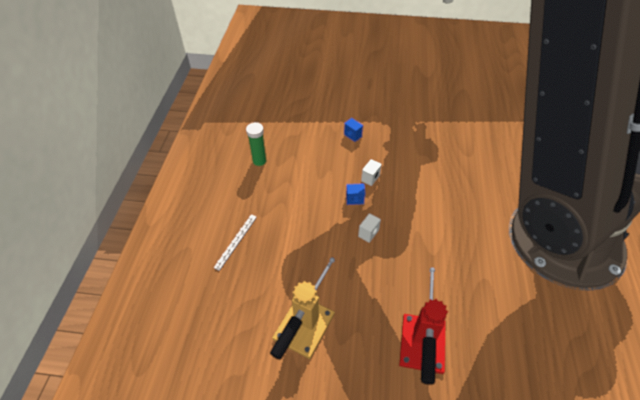

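View pics/top0.png

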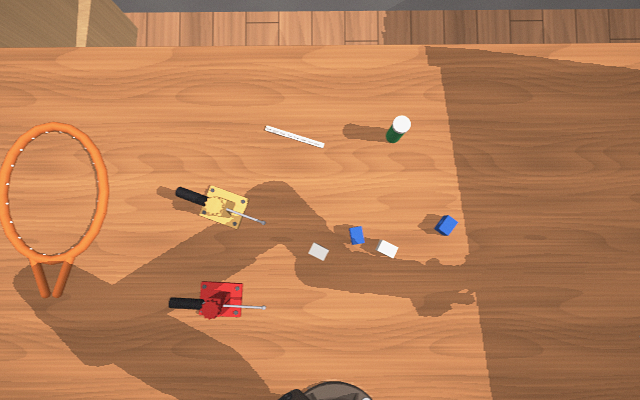

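Run:
```python
import cv2,numpy as np
t=cv2.imread('pics/top0.png');s=cv2.imread('pics/side0.png')
r=lambda im,x,y,w,h,W,H:cv2.resize(im[y:y+h,x:x+w],(W,H),interpolation=cv2.INTER_CUBIC)
a=r(t,300,205,170,60,800,282); b=r(s,330,110,60,140,128,300)
b=np.hstack([r(s,325,110,70,55,400,314),r(s,325,160,70,55,400,314)])
cv2.imwrite('pics/crop1.png',np.vstack([a,b]))
cv2.imwrite('pics/crop2.png',np.vstack([r(t,160,170,120,65,554,300),r(s,265,250,100,54,554,300)]))
```

```text
(no output)
```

View pics/crop1.png

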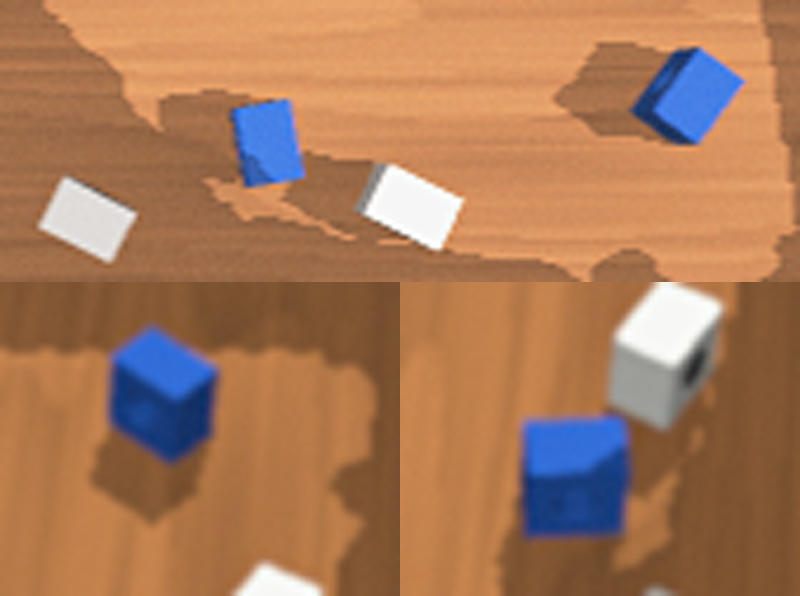

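View pics/crop2.png

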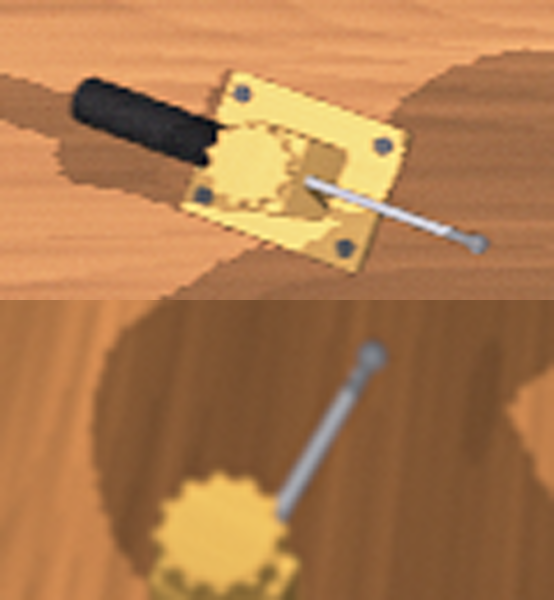

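```bash
cat > h.py <<'E'
import cv2,numpy as np
from plant import bot
def cam(n):
    c=bot.get_calibration(n); return c
def ray(n,px):
    c=cam(n);V=np.array(c['view']);R=V[:3,:3];t=V[:3,3]
    px=np.atleast_2d(px).astype(float)
    d=np.stack([(px[:,0]-c['cx'])/c['fx'],-(px[:,1]-c['cy'])/c['fy'],-np.ones(len(px))],1)
    return -R.T@t, d@R
def plane(n,px,z):
    o,d=ray(n,px); return o+d*((z-o[2])/d[:,2])[:,None]
def tri(p1,p2):
    o1,d1=ray('top',p1);o2,d2=ray('side',p2);d1=d1[0];d2=d2[0]
    A=np.stack([d1,-d2],1);s=np.linalg.lstsq(A,o2-o1,rcond=None)[0]
    a=o1+s[0]*d1;b=o2+s[1]*d2
    return (a+b)/2,np.linalg.norm(a-b)
def proj(n,P):
    c=cam(n);V=np.array(c['view']);q=np.atleast_2d(P)@V[:3,:3].T+V[:3,3]
    return np.stack([c['cx']+c['fx']*q[:,0]/-q[:,2],c['cy']-c['fy']*q[:,1]/-q[:,2]],1)
E
python3 - <<'E'
from h import *
t=cv2.imread('pics/top0.png');s=cv2.imread('pics/side0.png')
for n in('top','side'): print(n,ray(n,[0,0])[0].round(),{k for k in cam(n)})
h=cv2.cvtColor(t,cv2.COLOR_BGR2HSV)
m=cv2.inRange(h,(100,120,40),(130,255,255))
k,l,st,c=cv2.connectedComponentsWithStats(m)
for i in range(1,k):
    if st[i,4]<40: continue
    print(st[i],c[i])
    pts=np.argwhere(l==i)[:,::-1]
    v=h[pts[:,1],pts[:,0],2]; print('V hist',np.histogram(v,10))
    for thr in (0,165):
        mm=((l==i)&(h[:,:,2]>thr)).astype(np.uint8)
        cn=max(cv2.findContours(cv2.resize(mm,None,fx=8,fy=8,interpolation=cv2.INTER_LINEAR),0,1)[0],key=cv2.contourArea)[:,0]/8.-.44
        w=plane('top',cn,40)[:,:2].astype(np.float32)
        print(thr,cv2.minAreaRect(w))
r=lambda im,x,y,w,h,W,H:cv2.resize(im[y:y+h,x:x+w],(W,H),interpolation=cv2.INTER_CUBIC)
im=np.vstack([np.hstack([r(s,341,117,25,25,400,300),r(s,343,180,25,25,400,300)]),np.hstack([r(t,432,212,28,21,400,300),r(t,343,225,28,21,400,300)])])
im=np.clip(255*(im/255.)**.5,0,255).astype(np.uint8)
cv2.imwrite('pics/crop3.png',im)
E
```

```text
top [483.  22. 905.] {'cx', 'fy', 'view', 'cy', 'fx'}
side [460. 612. 816.] {'cx', 'fy', 'view', 'cy', 'fx'}
[435 215  23  20 275] [445.61818182 224.91272727]
V hist (array([ 21,  30,   9,   7,   8,  10,   0,   5,   9, 176]), array([ 89. , 103.9, 118.8, 133.7, 148.6, 163.5, 178.4, 193.3, 208.2,
       223.1, 238. ]))
0 ((489.8186950683594, -265.29937744140625), (36.76100540161133, 47.49155807495117), 52.002655029296875)
165 ((489.9826354980469, -270.1652526855469), (29.294719696044922, 41.23779296875), 51.98012161254883)
[349 226  15  19 198] [356.3030303  235.06565657]
V hist (array([  4,   6,   6,  14,   0,   2,   8,  11, 129,  18]), array([141. , 151.6, 162.2, 172.8, 183.4, 194. , 204.6, 215.2, 225.8,
       236.4, 247. ]))
0 ((467.7099609375, -54.8347053527832), (40.68162536621094, 30.24578857421875), 10.648157119750977)
165 ((467.7802734375, -55.330101013183594), (40.64881134033203, 29.33567237854004), 10.829070091247559)
```

View pics/crop3.png

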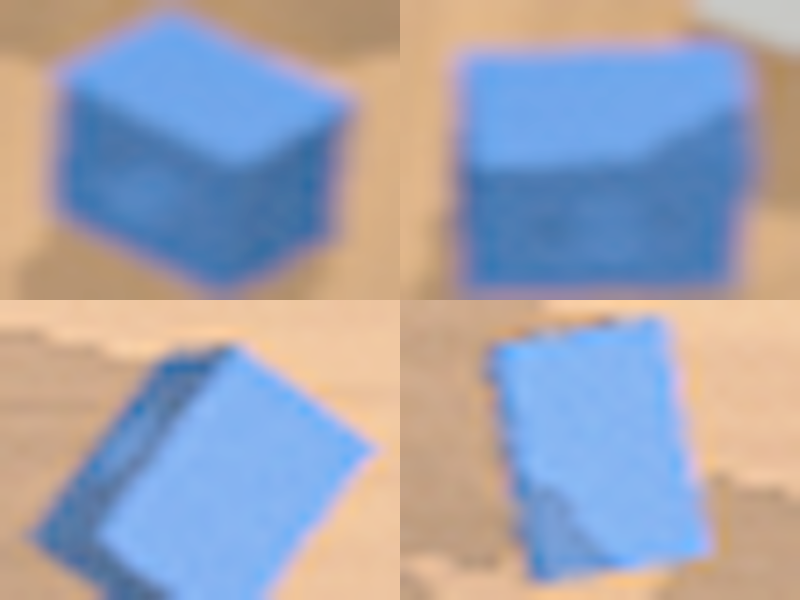

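Run:
```python
from h import *
t=cv2.imread('pics/top0.png');s=cv2.imread('pics/side0.png')
res={}
for n,im,(x,y,w,h) in(('top',t,(226,205,44,24)),('side',s,(308,252,32,40))):
    hs=cv2.cvtColor(im,cv2.COLOR_BGR2HSV)
    m=np.zeros(im.shape[:2],np.uint8); m[y:y+h,x:x+w]=((hs[y:y+h,x:x+w,1]<75)*255)
    k,l,st,c=cv2.connectedComponentsWithStats(m)
    i=1+np.argmax(st[1:,4]);print(n,st[i]);p=np.argwhere(l==i)[:,::-1].astype(np.float32)
    vx,vy,x0,y0=cv2.fitLine(p,cv2.DIST_HUBER,0,.01,.01).ravel()
    u=(p-[x0,y0])@[vx,vy]; e=[np.array([x0,y0])+q*np.array([vx,vy]) for q in(u.min()-.4,u.max()+.4)]
    W=plane(n,e,75);print(np.round(e,1),W.round(1)); d=W[1]-W[0];print('ang',np.degrees(np.arctan2(d[1],d[0])),np.linalg.norm(d))
    res[n]=e
    print(''); print(m[y:y+h,x:x+w][:,-14:]//255) if n=='top' else print(m[y:y+h,x:x+w][:14]//255)
print(plane('top',[[388,247],[318,250]],40).round())
# handle & post: knob centre, z=126 ; handle end
print('knob',plane('top',[[214.5,206]],120))
```

```text
top [226 208  40  17 105]
[[225.4 208.4]
 [265.4 223.1]] [[531.  244.1  75. ]
 [496.9 153.5  75. ]]
ang -110.6223566572392 96.77824366105033

[[0 0 0 0 0 0 0 0 0 0 0 0 0 0]
 [0 0 0 0 0 0 0 0 0 0 0 0 0 0]
 [0 0 0 0 0 0 0 0 0 0 0 0 0 0]
 [0 0 0 0 0 0 0 0 0 0 0 0 0 0]
 [0 0 0 0 0 0 0 0 0 0 0 0 0 0]
 [0 0 0 0 0 0 0 0 0 0 0 0 0 0]
 [0 0 0 0 0 0 0 0 0 0 0 0 0 0]
 [0 0 0 0 0 0 0 0 0 0 0 0 0 0]
 [0 0 0 0 0 0 0 0 0 0 0 0 0 0]
 [0 0 0 0 0 0 0 0 0 0 0 0 0 0]
 [0 0 0 0 0 0 0 0 0 0 0 0 0 0]
 [0 0 0 0 0 0 0 0 0 0 0 0 0 0]
 [0 0 0 0 0 0 0 0 0 0 0 0 0 0]
 [0 0 0 0 0 0 0 0 0 0 0 0 0 0]
 [1 1 0 0 0 0 0 0 0 0 0 0 0 0]
 [1 1 1 1 0 0 0 0 0 0 0 0 0 0]
 [0 1 1 1 1 1 1 1 1 0 0 0 0 0]
 [0 0 0 0 1 1 1 1 1 1 0 0 0 0]
 [0 0 0 0 0 1 1 1 1 1 0 0 0 0]
 [0 0 0 0 0 0 1 1 1 0 0 0 0 0]
 [0 0 0 0 0 0 0 0 0 0 0 0 0 0]
 [0 0 0 0 0 0 0 0 0 0 0 0 0 0]
 [0 0 0 0 0 0 0 0 0 0 0 0 0 0]
 [0 0 0 0 0 0 0 0 0 0 0 0 0 0]]
side [315 257  20  33 130]
[[314.5 288.6]
 [333.1 257.2]] [[521.4 225.1  75. ]
 [495.  154.4  75. ]]
ang -110.46636051044767 75.46494489596745

[[0 0 0 0 0 0 0 0 0 0 0 0 0 0 0 0 0 0 0 0 0 0 0 0 0 0 0 0 0 0 0 0]
 [
[... 260 characters left out ...]
 0 0]
 [0 0 0 0 0 0 0 0 0 0 0 0 0 0 0 0 0 0 0 0 0 0 0 0 1 0 0 0 0 0 0 0]
 [0 0 0 0 0 0 0 0 0 0 0 0 0 0 0 0 0 0 0 0 0 0 1 1 1 1 0 0 0 0 0 0]
 [0 0 0 0 0 0 0 0 0 0 0 0 0 0 0 0 0 0 0 0 0 0 1 1 1 1 1 0 0 0 0 0]
 [0 0 0 0 0 0 0 0 0 0 0 0 0 0 0 0 0 0 0 0 0 0 1 1 1 1 1 0 0 0 0 0]
 [0 0 0 0 0 0 0 0 0 0 0 0 0 0 0 0 0 0 0 0 0 0 1 1 1 1 0 0 0 0 0 0]
 [0 0 0 0 0 0 0 0 0 0 0 0 0 0 0 0 0 0 0 0 0 1 1 1 1 0 0 0 0 0 0 0]
 [0 0 0 0 0 0 0 0 0 0 0 0 0 0 0 0 0 0 0 0 1 1 1 1 0 0 0 0 0 0 0 0]
 [0 0 0 0 0 0 0 0 0 0 0 0 0 0 0 0 0 0 0 0 1 1 1 0 0 0 0 0 0 0 0 0]
 [0 0 0 0 0 0 0 0 0 0 0 0 0 0 0 0 0 0 0 1 1 1 1 0 0 0 0 0 0 0 0 0]]
[[ 439. -129.   40.]
 [ 434.   35.   40.]]
knob [[533.75592554 255.51672961 120.        ]]
```

```bash
cat >> h.py <<'E'
from scipy.spatial.transform import Rotation as Ro
def q_(x,z):
    x=np.array(x,float);z=np.array(z,float);return Ro.from_matrix(np.stack([x,np.cross(z,x),z],1)).as_quat()
A=lambda deg:np.array([np.cos(np.radians(deg)),np.sin(np.radians(deg)),0])
tip=np.array([496.,154,75]);AW=69.5;d=A(AW);CAP=np.array([467.7,-55.1,20]);HO=100.7
DOWN=np.array([0,0,-1.]);UP=-DOWN
E
python3 - <<'E'
from h import *
for s in(1,-1):
    print('s',s)
    for nm,p,q in(('pre',CAP+[0,0,130],q_(s*A(HO),DOWN)),('grasp',[CAP[0],CAP[1],4],q_(s*A(HO),DOWN)),
      ('app',tip-d*40+[0,0,-16],q_(s*d,DOWN)),('ins',tip+d*2+[0,0,-16],q_(s*d,DOWN))):
        j=bot.solve_ik(p,q);print(nm,None if j is None else j.round(2))
    for az in(-60,-30,0,30,60,90):
      for p in([550,0,300],[550,-150,300],[500,0,400]):
        j=bot.solve_ik(p,q_(s*UP,A(az)));print(az,p,None if j is None else j.round(2))
E
```

```text
s 1
pre [ 0.3   0.09 -0.53  0.   -0.95  3.03]
grasp [ 0.3   0.3  -0.7   0.   -0.57  3.03]
app [ 0.63  0.25 -0.59  0.   -0.73  2.15]
ins [ 0.68  0.28 -0.54  0.   -0.75  2.1 ]
-60 [550, 0, 300] None
-60 [550, -150, 300] None
-60 [500, 0, 400] None
-30 [550, 0, 300] None
-30 [550, -150, 300] None
-30 [500, 0, 400] None
0 [550, 0, 300] None
0 [550, -150, 300] [-1.08  0.21 -0.82 -2.   -1.33 -2.06]
0 [500, 0, 400] [-0.7  -0.47 -0.85 -1.99 -0.78 -2.58]
30 [550, 0, 300] [-0.82  0.25 -0.65 -1.75 -1.43 -2.23]
30 [550, -150, 300] [-1.    0.36 -0.42 -1.6  -1.54 -2.36]
30 [500, 0, 400] [-0.89 -0.08 -0.61 -1.65 -1.44 -2.61]
60 [550, 0, 300] [-0.69  0.44 -0.26 -1.46 -1.7  -2.44]
60 [550, -150, 300] [-0.86  0.55 -0.03 -1.38 -1.85 -2.53]
60 [500, 0, 400] [-0.76  0.22 -0.27 -1.46 -1.78 -2.64]
90 [550, 0, 300] [-0.52  0.62  0.11 -1.3  -2.02 -2.57]
90 [550, -150, 300] [-0.69  0.73  0.34 -1.27 -2.2  -2.65]
90 [500, 0, 400] [-0.58  0.45  0.08 -1.34 -2.11 -2.71]
s -1
pre [ 0.3   0.09 -0.53  0.   -0.95 -0.12]
grasp [ 0.3   0.3  -0.7   0.   -0.57 -0.12]
app [ 0.63  0.25 -0.59  0.   -0.73 -0.99]
ins [ 0.68  0.28 -0.54  0.   -0.75 -1.04]
-60 [550, 0, 300] None
-60 [550, -150, 300] None
-60 [500, 0, 400] None
-30 [550, 0, 300] None
-30 [550, -150, 300] None
-30 [500, 0, 400] None
0 [550, 0, 300] None
0 [550, -150, 300] [-1.08  0.21 -0.82 -2.   -1.33  1.09]
0 [500, 0, 400] [-0.7  -0.47 -0.85 -1.99 -0.78  0.56]
30 [550, 0, 300] [-0.82  0.25 -0.65 -1.75 -1.43  0.92]
30 [550, -150, 300] [-1.    0.36 -0.42 -1.6  -1.54  0.78]
30 [500, 0, 400] [-0.89 -0.08 -0.61 -1.65 -1.44  0.53]
60 [550, 0, 300] [-0.69  0.44 -0.26 -1.46 -1.7   0.71]
60 [550, -150, 300] [-0.86  0.55 -0.03 -1.38 -1.85  0.61]
60 [500, 0, 400] [-0.76  0.22 -0.27 -1.46 -1.78  0.5 ]
90 [550, 0, 300] [-0.52  0.62  0.11 -1.3  -2.02  0.57]
90 [550, -150, 300] [-0.69  0.73  0.34 -1.27 -2.2   0.49]
90 [500, 0, 400] [-0.58  0.45  0.08 -1.34 -2.11  0.43]
```

Run:
```python
from h import *
q=q_(-A(HO),DOWN)
bot.move_ptp(CAP+[0,0,130],q)
bot.line_to([CAP[0],CAP[1],40],150)
bot.line_to([CAP[0],CAP[1],4],60)
print(bot.read_state()['contact_force'].round(1))
bot.move_gripper(20,25)
s=bot.read_state();print(s['width'],s['contact_force'].round(1),s['t'])
bot.line_to([CAP[0],CAP[1],150],150)
s=bot.read_state();print(s['width'],s['contact_force'].round(1),s['t'],s['tcp_pos'])
cv2.imwrite('pics/side1.png',bot.camera('side')[:,:,::-1])
```

```text
[-0.6  0.6  0.2]
39.9161478704572 [-0.6 -0.9  0.5] 4.625
39.774929466759716 [-0.9  0.3 -1.4] 5.75 [467.05390679 -55.17910932 149.16238537]
```

View pics/side1.png

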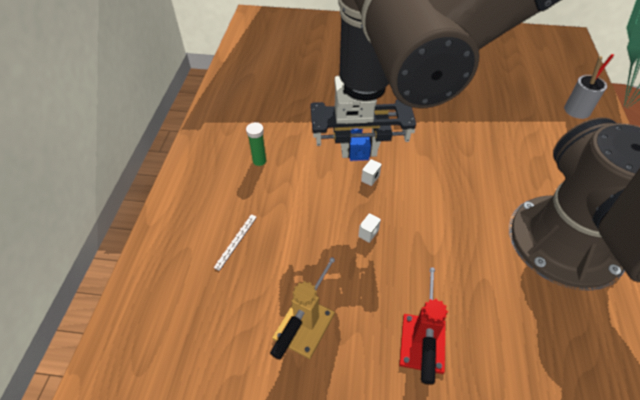

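Run:
```python
from h import *
q=q_(-d,DOWN)
P=lambda k,z=60:np.array([*(tip+d*k)[:2],z])
bot.move_ptp(P(-60,150),q)
bot.line_to(P(-60),150)   # cap centre 60 mm before tip -> face 46 mm away
s=bot.read_state();print(s['tcp_pos'],s['contact_force'].round(1),s['t'])
bot.line_to(P(-26),100)
s=bot.read_state();print(s['tcp_pos'],s['contact_force'].round(1),s['t'])
a=bot.camera('side')[:,:,::-1];b=bot.camera('top')[:,:,::-1]
pr=lambda n:proj(n,tip)[0].astype(int)
f=lambda im,c:cv2.resize(im[c[1]-30:c[1]+30,c[0]-35:c[0]+35],(560,480)[:2],interpolation=cv2.INTER_CUBIC)
x=np.hstack([cv2.resize(f(a,pr('side')),(400,343)),cv2.resize(f(b,pr('top')),(400,343))]);cv2.imwrite('pics/app.png',x)
```

```text
[475.51848886  97.58271526  60.56045302] [-0.1  0.1 -1.2] 7.375
[486.85359231 130.31580661  59.93431343] [-0.4 -0.2 -1. ] 7.8667
```

View pics/app.png

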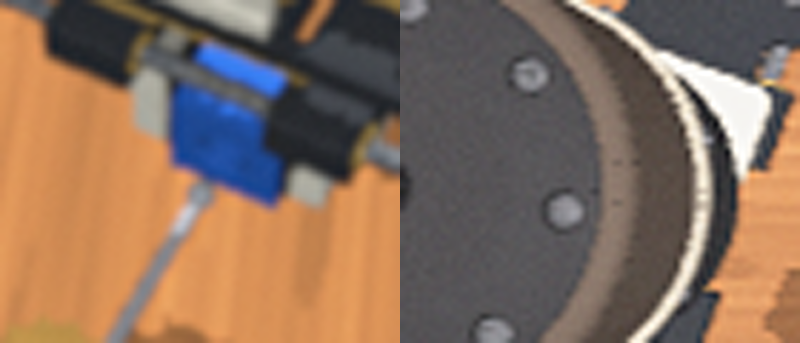

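Run:
```python
from h import *
P=lambda k,z=60:np.array([*(tip+d*k)[:2],z])
for k in (-20,-16,-13,-11,-9,-7,-5):
    bot.line_to(P(k),40)
    s=bot.read_state();f=s['contact_force'];print(k,((s['tcp_pos']-tip)@d).round(1),s['tcp_pos'].round(1),f.round(1),'ax',(f@d).round(1),s['moment'].round(2))
    if abs(f@d)>5 or np.linalg.norm(f)>8: print('stop');break
a=bot.camera('side')[:,:,::-1];c=proj('side',tip)[0].astype(int)
cv2.imwrite('pics/ins1.png',cv2.resize(a[c[1]-30:c[1]+30,c[0]-35:c[0]+35],(700,600),interpolation=cv2.INTER_CUBIC));print(s['t'])
print(proj('side',[tip,*[s['tcp_pos']*[1,1,0]+d*14+[0,0,z] for z in(55,75,95)]]))
print(c)
```

```text
-20 -19.9 [489.1 135.4  60. ] [-0.8  0.6 -0.9] ax 0.2 [0.03 0.07 0.03]
-16 -15.8 [490.5 139.2  60. ] [-0.8 -0.1 -0.5] ax -0.4 [ 0.09  0.05 -0.04]
-13 -12.8 [491.5 141.9  60. ] [-0.2 -0.4 -0.5] ax -0.4 [-0.    0.1  -0.02]
-11 -10.9 [492.2 143.8  60. ] [ 0.6 -0.3 -0.8] ax -0.1 [ 0.04  0.03 -0.01]
-9 -8.9 [492.9 145.7  60. ] [ 0.2 -0.6 -0.8] ax -0.5 [-0.01  0.07  0.05]
-7 -6.9 [493.6 147.6  60. ] [-0.  -0.1 -0.5] ax -0.1 [-0.03  0.03 -0.03]
-5 -4.8 [494.3 149.5  60. ] [ 0.7  0.5 -1.2] ax 0.7 [-0.02  0.09 -0.  ]
9.7667
[[332.56634023 256.95390655]
 [330.25110312 265.99133085]
 [330.40244239 260.59699168]
 [330.55940476 255.00222299]]
[332 256]
```

View pics/ins1.png

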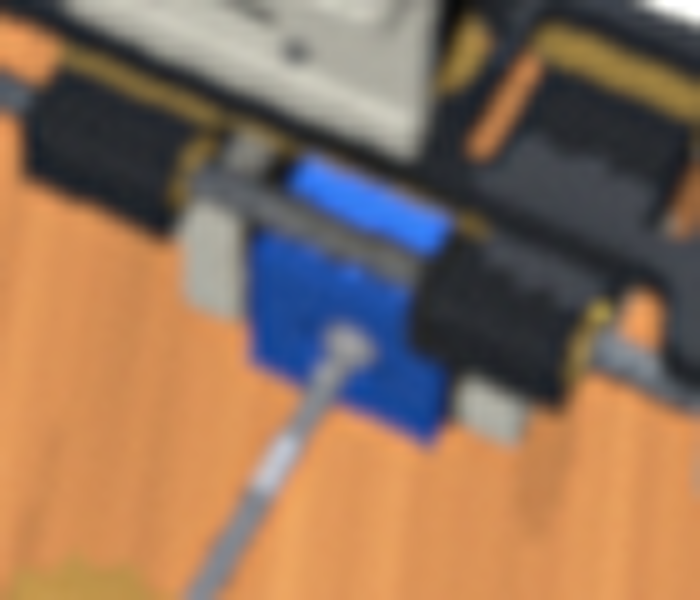

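Run:
```python
from h import *
P=lambda k,z=60:np.array([*(tip+d*k)[:2],z])
for k in (-3,-1,0,1,2,3,4,5):
    bot.line_to(P(k),30)
    s=bot.read_state();f=s['contact_force'];print(k,((s['tcp_pos']-tip)@d).round(1),f.round(1),'ax',(f@d).round(1),s['moment'].round(2))
    if abs(f@d)>3 or np.linalg.norm(f)>8: print('stop');break
bot.pause(.3)
a=bot.camera('side')[:,:,::-1];c=proj('side',tip)[0].astype(int)
cv2.imwrite('pics/ins2.png',cv2.resize(a[c[1]-30:c[1]+30,c[0]-35:c[0]+35],(700,600),interpolation=cv2.INTER_CUBIC));print(bot.read_state()['t'])
```

```text
-3 -2.9 [-0.1 -1.  -0.3] ax -0.9 [ 0.05  0.1  -0.02]
-1 -0.9 [-0.4 -0.7  0.3] ax -0.8 [0.   0.1  0.02]
0 0.0 [ 0.4  0.3 -0.2] ax 0.4 [ 0.01  0.08 -0.01]
1 1.1 [-1.1  0.3 -0.5] ax -0.1 [-0.02  0.07  0.04]
2 2.1 [-0.9 -0.8 -0.1] ax -1.1 [-0.02  0.04  0.01]
3 3.0 [ 0.8 -1.   0. ] ax -0.6 [0.02 0.08 0.07]
4 4.0 [ 0.1 -0.1  0.3] ax -0.1 [0.03 0.06 0.  ]
5 4.5 [-0.8 -2.9  0.8] ax -3.0 [-0.96  0.16  0.03]
12.1667
```

View pics/ins2.png

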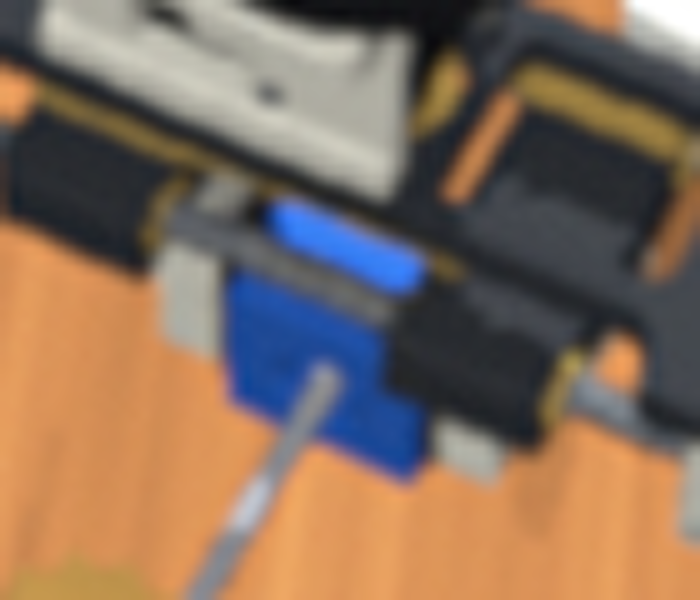

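The ball is hidden inside the cap at crop pixel (325,375) and only the shaft shows. Contact came at about 18 mm depth, which is the bottom of the blind hole. Next I'll withdraw along the axis and turn the hole up.

Run:
```python
from h import *
P=lambda k,z=60:np.array([*(tip+d*k)[:2],z])
bot.line_to(P(-60),80)
bot.line_to(P(-60,300),150)
s=bot.read_state();print(s['width'],s['contact_force'].round(1),s['t'])
for p,az in(([480,0,400],AW),([500,0,400],60)):
    q=q_(-UP,A(az));j=bot.solve_ik(p,q);print(j.round(2))
    try: bot.move_ptp(p,q)
    except bot.Unreachable as e: print(e);continue
    break
bot.pause(.5)
s=bot.read_state();print(s['width'],s['contact_force'].round(1),s['t'],s['tcp_pos'],Ro.from_quat(s['eef_rot']).as_matrix().round(3))
for n in('side','top'):cv2.imwrite(f'pics/{n}_end.png',bot.camera(n)[:,:,::-1])
```

```text
39.99629448863182 [-0.3 -0.1 -0.8] 14.875
[-0.73  0.28 -0.19 -1.4  -1.9   0.49]
39.85756752650262 [-0.8 -0.9 -0.4] 16.925 [4.79948420e+02 2.75875662e-01 4.00034445e+02] [[ 0.    -0.937  0.35 ]
 [-0.     0.35   0.937]
 [-1.    -0.    -0.   ]]
```

View pics/side_end.png

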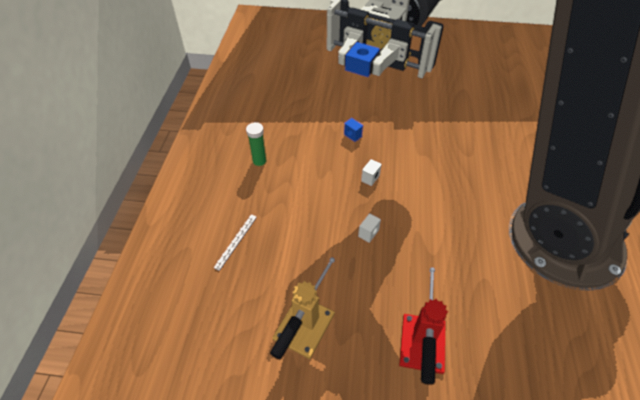

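View pics/top_end.png

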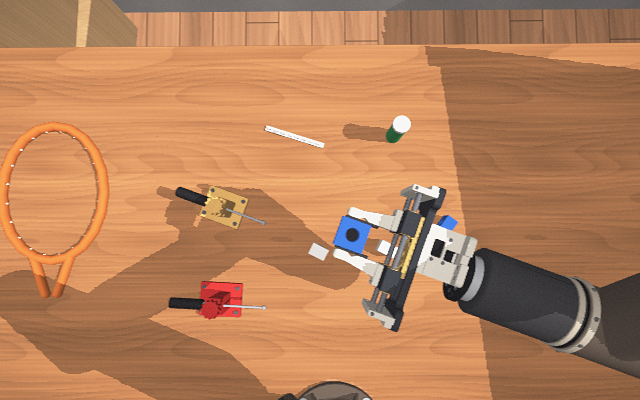

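Run:
```python
import cv2,numpy as np
t=cv2.imread('pics/top_end.png');s=cv2.imread('pics/side_end.png')
a=cv2.resize(t[205:265,320:390],(400,343),interpolation=2);b=cv2.resize(s[30:90,325:395],(400,343),interpolation=2)
cv2.imwrite('pics/end_crop.png',np.hstack([a,b]))
```

```text
(no output)
```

View pics/end_crop.png

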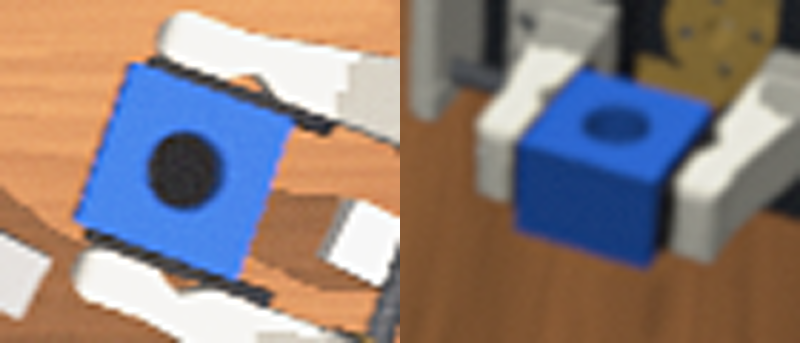

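The crop shows an open hole facing up: its blue wall is visible obliquely and its bottom is dark. The cap is held level between the pads and touches nothing else.

```bash
python3 -c "
from plant import bot
s=bot.read_state();print(s['t'],s['width'],abs(s['qvel']).max());bot.close_job()"
```

```text
17.025 40.20688940534674 0.002645659731289427
the job is handed in; nothing more can be done
```

The job is done and handed in at about 17 s of the 67 s allowed. I picked up the near blue cap, at (357,235) in the top view, and put its hole end on the brass holder's awl. I then pulled it off and turned it so the hole points straight up.

- **Fit on the awl:** the first end I tried went in without resistance until light contact (about 3 N), at about 18 mm depth. That is the bottom of the hole. I chose that end because the pictures showed a blue recess there rather than the black disc, so I did not try the solid end.
- **Final hold:** the cap is still in the gripper at about 400 mm height, with the jaws at about 40 mm, and it is not moving. The tool is level to within the printed rounding, and no outside contact force shows beyond about 1 N of sensor noise.
- **Hole direction:** the last side picture shows the open hole on top with its blue wall visible. From straight above its bottom looks black like the disc, but the arm's orientation and the fit on the awl both say it is the hole.
- **Other things:** the other blue cap, the grommet strip and the green tube look unmoved in the last side picture. No check failed.

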